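# Put the salt shaker away in the sprung-lid caddy

## Robot

A 6-joint arm with a two-finger parallel gripper is mounted at the origin on a cart in front of the work surface, level with it; the furniture and walls round the work are solid. World frame = base frame: x ahead of the robot, y to its left, z up, the work surface at z = 0. Lengths are in m, angles in rad, forces in N, time in s.
With the tool pointing down it reaches from about 0.35 to 1 m from the base axis. Payload 7.1 kg.
Tool frame: the origin (TCP) lies between the finger pads; the fingertips stand 22 mm ahead of it and the grasp point (between the pads) lies 3 mm ahead of it; z points along the fingers, y is the line along which they close (so a half turn about z gives the same grasp; the last joint's range is limited). The gripper opens to 85 mm and grips with 20 to 120 N. Pads are 22 mm wide; open, the fingers measure 114 mm over their backs; the gripper's body (76 mm by 85 mm) begins 54 mm behind the grasp point. The pads swing forward as they close: fully open they stand 13 mm farther back than shut.
Start: joints at [-1.252, 0.423, 1.63, -0, 1.089, -0.019], TCP at [0.207, -0.59, 0.223] pointing down, gripper open.
Joint ranges: [-3, 3], [-0.9, 2.11], [0.09, 2.58], [-1.31, 4.45], [0.11, 2.69], [-2.54, 2.54]. Speed limits (rad/s): [2.39, 2.39, 3.01, 3.14, 3.14, 3.14].

## Interface

Orientations are given as a rotation vector (axis times angle).
In Python, from rig import manip gives the robot as it stands. The module is installed in compiled form; this text tells all that it offers. Calls block until the motion is done:
- manip.move_to(position, orientation): joint-space move of the TCP to a pose.
- manip.servo_line(position, orientation=None, rate=0.15): straight line of the TCP; orientation=None keeps the orientation; rate is the mean speed in m/s.
- manip.set_joints(angles): joint-space move.
- manip.command_gripper(opening, f_grip=None): finger opening in m; f_grip is the grip in N (None keeps the last); returns when the fingers have stopped.
- manip.hold(seconds).
- manip.solve_ik(position, orientation): joint angles nearest the present ones, or None.
- manip.camera(name): name is "side" or "top"; returns a dict with "image" (384x512x3 uint8, red, green, blue), "fx", "fy", "cx", "cy" (pixels), "cam_to_world" (4x4, takes a point from camera to world coordinates). Camera axes: x right, y down, z forward; pixel columns grow to the right and rows downward; lengths in m; the calibration is good to about 2 mm. A picture is of the moment at which its call begins. There is no depth.
A pose or a line that the arm cannot do raises manip.IKError and nothing moves.
- manip.sign_off(): hands the job in; it is judged then, once.
Readings, each from a call of its own:
- manip.get_time(): time.
- manip.get_joint_positions(): joint angles.
- manip.get_joint_vel(): joint speeds.
- manip.get_tau(): joint torques, N m.
- manip.get_position(): TCP position.
- manip.get_ee_rot(): TCP orientation.
- manip.get_contact_force(): force on the tool from outside, world axes, zero at the start.
- manip.get_torque(): the same for the moment, N m.
- manip.get_width(): finger opening in m.
- manip.get_grip_force(): force on a finger pad.
Only numpy, scipy, OpenCV 4.12 (cv2) and the standard library are available. Lean on these libraries where they do the work, as an engineer would, in place of code of your own. Each camera call takes 0.05 s, during which the arm holds its last target. There are 200 camera calls.

## Task

Press down the latch plate of the metal caddy, feeling for its trip without forcing it against its stop, and let the lid spring fully open by itself with nothing in its way. Then set the salt shaker down upright inside the caddy (do not drop it) and gently push the lid shut again until it latches. Leave the jar and the cone beside it where they stand.

Things in the scene. Friction and masses are not known exactly. Their poses are not given: they have to be found in the camera images.
- caddy: Fixed bare-metal box, 140 (x) x 150 (y) x 80 mm high without its lid, open on top. Walls 6 mm, inner floor 6 mm above the table: the well is 128 x 138 mm. Origin: centre of its underside, on the table; z up, -x is its front (towards the robot). A sprung lid is hinged along its back top edge; a rocker latch with a black press plate stands on its front.
- press_point (a point): Nominal middle of the press plate's top (caddy -140, 0, 65 mm). The level plate is 36 (x) x 52 (y) x 5 mm. It sits on a screwed stem: its true rest height is 8 mm below to 8 mm above this point and is not reported; feel for it. It starts at 2 N, trips after 4 to 5 mm at 5 to 6 N, has a solid stop after 7.5 mm at 7 N; over 15 N damages it. Springs back when let go.
- rocker (a joint): Angle of the latch, rad: 0 at rest, grows as the plate is pressed, frees the lid at about 0.09, solid stop at 0.16. Dark steel; pivot at caddy x = -92, z = 45 mm; an arm runs forward to the plate, a hook rises to 117 mm and holds the lid's tongue by 5 mm. Pressing the plate tips the hook to -x, off the tongue.
- lid_hinge (a point): Middle of the lid's hinge line (along caddy y), at caddy 70, 0, 80 mm. The aluminium lid is a hollow cover, 140 (x) x 150 (y) x 28 mm deep: shut, it reaches 140 mm forward of the hinge, its flat top lies 28 mm above it; a tongue 30 mm wide and 6 mm thick at its lower front edge reaches 152 mm forward.
- lid (a joint): Lid angle, rad: about 0.01 shut and latched, solid stop at -0.02, 1.65 open (leaning back). Freed, a weak damped spring swings it up and away from the robot in about 1 s and holds it open. Shutting takes 1 to 2 N at the front edge, then up to 8 N as the tongue rides down the hook's slope and snaps under it, just below 0.01; over 25 N is too rough.
- salt_shaker: The salt shaker: a round clear shaker with a domed, pierced top, 44 mm in diameter, 90 mm high (straight sides up to 66 mm, the dome 34 mm wide), 0.1 kg. Origin: centre of its underside; z up. Stands loose on the table to the right of the caddy.
- nutmeg: Bystander: a spice jar with a flat screw cap, 42 mm wide, 96 mm high, loose. Origin: centre of its underside. Must stay where it is.
- cone: Bystander: an empty cake cone, 49 mm wide at the top, 58 mm high, loose and light. Origin: centre of its underside. Must stay where it is.

How it is judged:
On the way, in this order (a step that is already met when the one before it is completed fails the run):
1. the latch was pressed and the lid has sprung fully open (over 1.5 rad), touched by nothing (value of joint lid above 1.5 rad and contact force between each of the arm, the fingers and lid below 0.3 N), for 0.2 s.
2. the salt shaker stands upright on the caddy's floor, let go, with the lid still open (value of joint lid above 1.2 rad and x of salt_shaker in the frame of caddy between -0.05 and 0.05 m and y of salt_shaker in the frame of caddy between -0.055 and 0.055 m and z of salt_shaker in the frame of caddy below 0.012 m and angle between salt_shaker's own z axis and vertical below 0.15 rad and contact force between the fingers and salt_shaker below 0.1 N), for 0.2 s.
At the end, for the whole second after the job is handed in: The salt shaker stands upright (within 0.15 rad) and at rest on the floor of the caddy's well, and the lid is shut (below 0.03 rad) and held by the latch, whose rocker is back at rest (below 0.05 rad) (value of joint lid below 0.03 rad and value of joint rocker below 0.05 rad and x of salt_shaker in the frame of caddy between -0.05 and 0.05 m and y of salt_shaker in the frame of caddy between -0.055 and 0.055 m and z of salt_shaker in the frame of caddy below 0.012 m and angle between salt_shaker's own z axis and vertical below 0.15 rad and linear speed of salt_shaker below 0.02 m/s); the robot touches nothing.
It fails at once if the press plate or latch is forced with more than 15 N (contact force between any of the fingers, the arm and rocker above 15 N).
It fails at once if the robot touches the lid (over 1 N) on its way open, while the shaker is not yet in the caddy (value of joint lid between 0.05 and 1.5 rad and horizontal distance between salt_shaker and caddy above 0.1 m and contact force between any of the arm, the fingers and lid above 1 N).
It fails at once if the lid is pushed with more than 25 N (contact force between any of the fingers, the arm and lid above 25 N).
It fails at once if the salt shaker is dropped (falls freely by more than about 2 cm) (linear speed of salt_shaker above 0.6 m/s and contact force between the fingers and salt_shaker below 0.05 N).
It fails at once if the spice jar or the cone is moved by more than 3 cm or knocked over (distance of any of nutmeg, cone from where it was at the start of the episode above 0.03 m or angle between any of nutmeg, cone's own z axis and vertical above 0.3 rad).
It also fails if it takes over 70 s, if anything falls off the work surface, if the arm or the gripper's body presses on something with over 40 N, if the wrist force passes 120 N, or if a joint passes its speed limit or range.

## Working session

There is one attempt and no reset: what is moved stays moved. The work goes in short steps, each a Python script; the robot and the scene stay as the last script left them, time stands still between calls to the robot, and variables do not carry over. Pictures are saved under pics/ and viewed, at most 10 in all, crops included, and the job is handed in when it is done.

```bash
mkdir -p pics
python3 - <<'E'
from rig import manip
import cv2,numpy as np
for n in("top","side"):
    c=manip.camera(n);cv2.imwrite(f"pics/{n}0.png",cv2.cvtColor(cv2.resize(c["image"],(800,600),interpolation=cv2.INTER_CUBIC),cv2.COLOR_RGB2BGR))
    print(n,c["fx"],c["fy"],c["cx"],c["cy"],np.round(c["cam_to_world"],4).tolist())
print(manip.get_time(),manip.get_ee_rot(),manip.get_position(),manip.get_width(),manip.get_contact_force())
E
```

```text
top 420.1665708716448 420.1665708716448 255.01983693993003 191.29882195353767 [[-0.0054, -0.9986, 0.0521, 0.4833], [-1.0, 0.0057, 0.006, -0.2218], [-0.0063, -0.0521, -0.9986, 0.9422], [0.0, 0.0, 0.0, 1.0]]
side 420.6570620559634 420.6570620559634 252.13904699074607 198.1465072940884 [[-0.9492, -0.1271, 0.2879, 0.303], [-0.3145, 0.4171, -0.8527, 0.506], [-0.0117, -0.8999, -0.4359, 0.4477], [0.0, 0.0, 0.0, 1.0]]
0.1 [-3.09552082e+00 -5.27857809e-01  3.26957587e-04] [ 0.20700058 -0.58918072  0.22192004] 0.08516111269158022 [0.8684202  0.01678406 0.80751094]
```

View pics/top0.png

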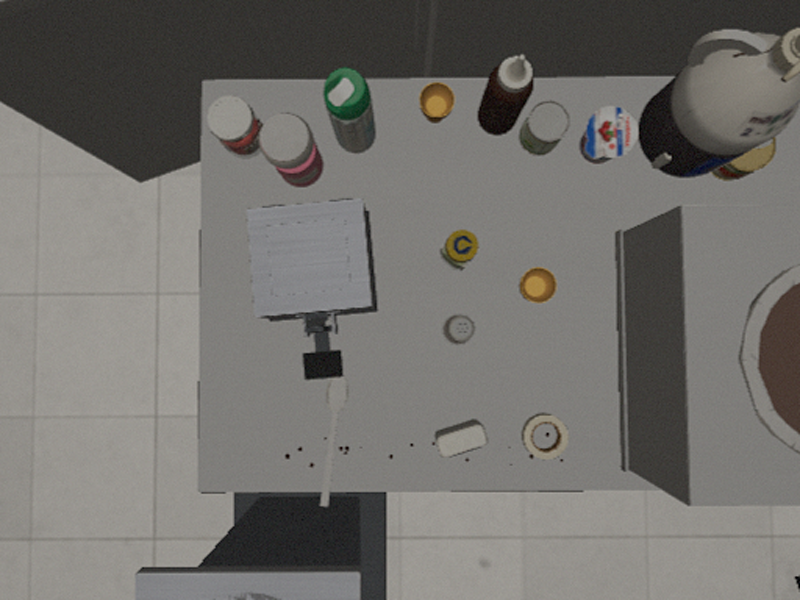

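View pics/side0.png

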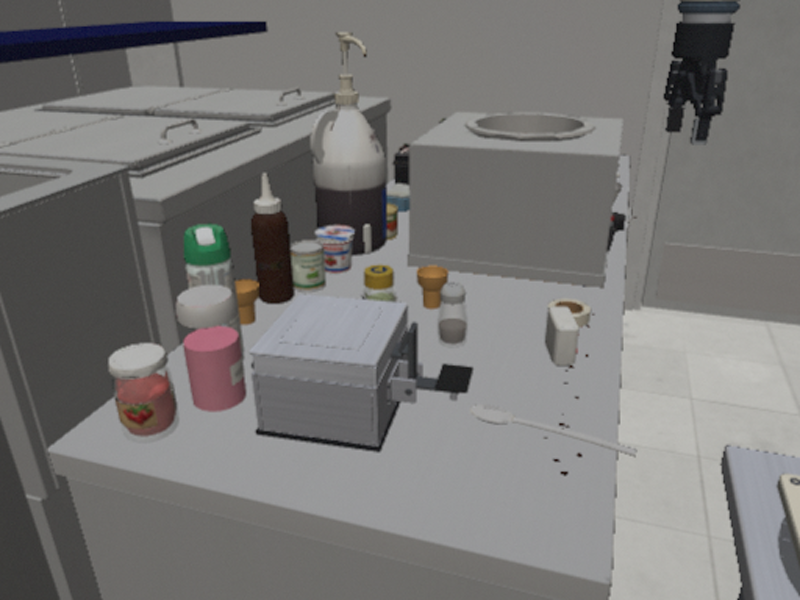

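The top view shows the lid with corners at (247,210), (362,199), (372,306) and (258,318), the plate at (323,364), the shaker's dome at (460,328), the jar at (461,245) and the cone at (538,285). The side view shows the shaker at (452,312), with its base at about (453,338), and the plate at (454,379).

```bash
cat > h.py <<'E'
from rig import manip
import numpy as np, cv2
from scipy.spatial.transform import Rotation as R
def px2w(c,u,v,z,s=512/800):   # pixel of 800x600 view -> world point at height z
    T=c["cam_to_world"]; d=T[:3,:3]@[((u+.5)*s-.5-c["cx"])/c["fx"],((v+.5)*s-.5-c["cy"])/c["fy"],1]
    return T[:3,3]+d*(z-T[2,3])/d[2]
def w2px(c,p,s=512/800):
    T=c["cam_to_world"]; q=T[:3,:3].T@(np.asarray(p)-T[:3,3])
    return np.array([(c["fx"]*q[0]/q[2]+c["cx"]+.5)/s-.5,(c["fy"]*q[1]/q[2]+c["cy"]+.5)/s-.5])
def down(yaw): # tool z down, tool y (closing line) at world angle yaw+90deg
    return (R.from_euler('z',yaw)*R.from_euler('x',np.pi)).as_rotvec()
def shot(n,name,box=None):
    c=manip.camera(n); im=c["image"]
    if box: x,y,w,h=box; im=im[y:y+h,x:x+w]
    k=min(800/im.shape[1],600/im.shape[0])
    cv2.imwrite("pics/"+name,cv2.cvtColor(cv2.resize(im,None,fx=k,fy=k,interpolation=cv2.INTER_CUBIC),cv2.COLOR_RGB2BGR)); return c
E
python3 - <<'E'
from h import *
np.set_printoptions(precision=4,suppress=True)
t=manip.camera("top"); s=manip.camera("side")
L=np.array([px2w(t,u,v,.108) for u,v in[(247,210),(362,199),(372,306),(258,318)]])
print(L[:,:2], np.linalg.norm(np.diff(L,axis=0),axis=1))
e=(L[0]+L[1]-L[2]-L[3]); yaw=np.arctan2(e[1],e[0]); f=L[0]+L[3]-L[1]-L[2]; print("yaw",yaw,np.arctan2(-f[0],f[1]),"c",L.mean(0))
for n,u,v,z in[("plate",323,364,.065),("shaker",460,328,.09),("jar",461,245,.096),("cone",538,285,.058)]:
    p=px2w(t,u,v,z);print(n,p)
    print(" in side:",w2px(s,p), "base",w2px(s,[p[0],p[1],0]))
c=L.mean(0);Rz=R.from_euler('z',yaw).as_matrix()
print("plate pred",c+Rz@[-.14,0,-.043])
for q in [(-.158,-.026),(-.158,.026),(-.122,.026),(-.122,-.026)]:
    print([ (w2px(s,[*(c+Rz@[*q,0])[:2],z])).round(0) for z in(.057,.065,.073)])
for a in (yaw,yaw+np.pi,yaw-np.pi/2,yaw+np.pi/2): 
    print(a,[manip.solve_ik([*(c+Rz@[-.14,0,0])[:2],z],down(a)) for z in(.2,.09)])
shot("side","side1.png",(225,160,100,75));
E
```

```text
[[ 0.6425 -0.0226]
 [ 0.6558 -0.1703]
 [ 0.5183 -0.1827]
 [ 0.5038 -0.0375]] [0.1483 0.138  0.1458]
yaw 0.09863297506220946 0.09439619727231285 c [ 0.5801 -0.1033  0.108 ]
plate [ 0.4432 -0.1151  0.065 ]
 in side: [453.886  370.1103] base [452.333  418.1313]
shaker [ 0.4899 -0.2958  0.09  ]
 in side: [452.4012 283.171 ] base [450.6997 341.3742]
jar [ 0.5972 -0.2977  0.096 ]
 in side: [378.3381 269.9216] base [379.7956 330.4882]
cone [ 0.5475 -0.4043  0.058 ]
 in side: [432.3142 271.029 ] base [431.8201 304.9046]
plate pred [ 0.4408 -0.117   0.065 ]
[array([475., 366.]), array([475., 360.]), array([475., 354.])]
[array([469., 390.]), array([470., 383.]), array([470., 377.])]
[array([437., 386.]), array([437., 380.]), array([437., 374.])]
[array([444., 363.]), array([444., 357.]), array([444., 351.])]
0.09863297506220946 [array([-0.2856,  0.2064,  2.0105, -0.    ,  0.9246,  1.1865]), array([-0.2856,  0.4021,  2.0807, -0.    ,  0.6587,  1.1865])]
3.2402256286520026 [array([-0.2856,  0.2064,  2.0105,  0.    ,  0.9246, -1.9551]), array([-0.2856,  0.4021,  2.0807, -0.    ,  0.6587, -1.9551])]
-1.472163351732687 [None, None]
1.669429301857106 [array([-0.2856,  0.2064,  2.0105,  0.    ,  0.9246, -0.3843]), array([-0.2856,  0.4021,  2.0807,  0.    ,  0.6587, -0.3843])]
```

View pics/side1.png

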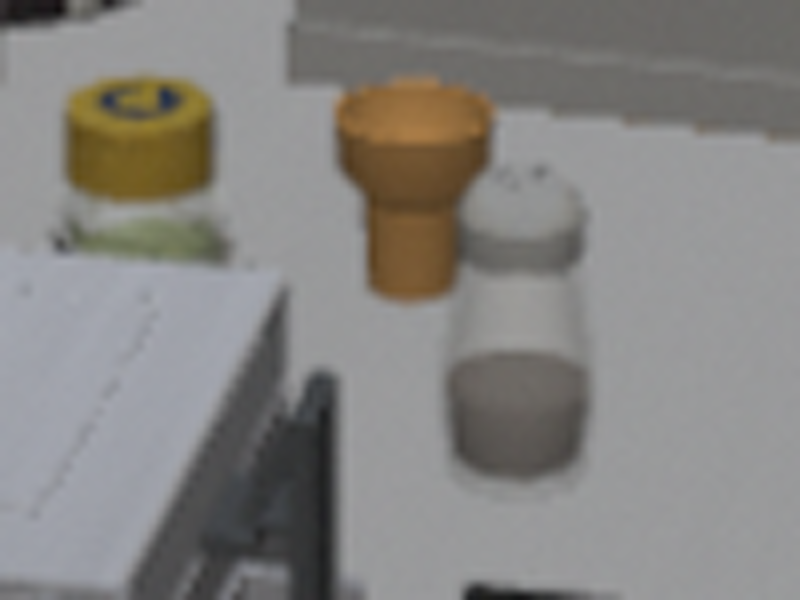

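```bash
cat >> h.py <<'E'
YAW=0.097; C=np.array([.5801,-.1033,0]); RZ=R.from_euler('z',YAW).as_matrix()
DN=down(YAW)
def W(x,y,z): return C+RZ@np.array([x,y,z])   # caddy -> world
E
python3 - <<'E'
from h import *
np.set_printoptions(precision=3,suppress=True)
q=manip.get_position()
manip.servo_line([q[0],q[1],.32],rate=.2)
manip.servo_line([.26,-.38,.30],rate=.2)
manip.command_gripper(0.0,20)
manip.move_to(W(-.145,0,.13),DN)
manip.servo_line(W(-.145,0,.103),rate=.05); manip.hold(.3)
f0=np.mean([manip.get_contact_force() for _ in range(5)],0)
print(manip.get_time(),f0,manip.get_position(),W(-.145,0,.103),manip.get_width())
z=.103; zc=None
while z>.066:
    z-=.0005 if zc is not None else .001
    manip.servo_line(W(-.145,0,z),rate=.02); manip.hold(.05)
    F=(manip.get_contact_force()-f0)[2]; zz=manip.get_position()[2]
    if zc is None and F>1: zc=zz
    print(round(z,4),round(zz,4),round(F,2))
    if F>9 or (zc is not None and zc-zz>.0042): break
manip.hold(.2); print(manip.get_time(),(manip.get_contact_force()-f0)[2],zc)
E
```

```text
5.225 [-0.702 -0.605  0.651] [ 0.436 -0.117  0.103] [ 0.436 -0.117  0.103] -8.859336468943621e-05
0.102 0.102 -0.67
0.101 0.101 -0.43
0.1 0.1 -0.35
0.099 0.099 -0.85
0.098 0.098 -1.02
0.097 0.097 -0.5
0.096 0.096 -0.74
0.095 0.095 -0.25
0.094 0.0939 -0.07
0.093 0.093 -0.44
0.092 0.092 -0.18
0.091 0.091 -0.51
0.09 0.09 -0.38
0.089 0.089 -0.8
0.088 0.088 -1.82
0.087 0.087 -0.4
0.086 0.086 -0.36
0.085 0.0849 -2.0
0.084 0.0839 -0.72
0.083 0.083 0.11
0.082 0.0819 -0.55
0.081 0.081 -1.06
0.08 0.08 -1.06
0.079 0.079 -0.47
0.078 0.078 -0.99
0.077 0.077 -0.53
0.076 0.076 -0.85
0.075 0.075 0.13
0.074 0.074 -1.71
0.073 0.073 -0.11
0.072 0.072 -0.46
0.071 0.071 -1.25
0.07 0.07 -0.57
0.069 0.069 -0.93
0.068 0.068 -0.07
0.067 0.067 -0.26
0.066 0.066 -1.2
16.525 -0.7629370166143941 None
```

Run:
```python
from h import *
shot("side","side2.png",(205,170,140,105)); print(manip.get_contact_force(),manip.get_time())
```

```text
[-0.43818998  0.8002135  -0.25756249] 16.575
```

View pics/side2.png

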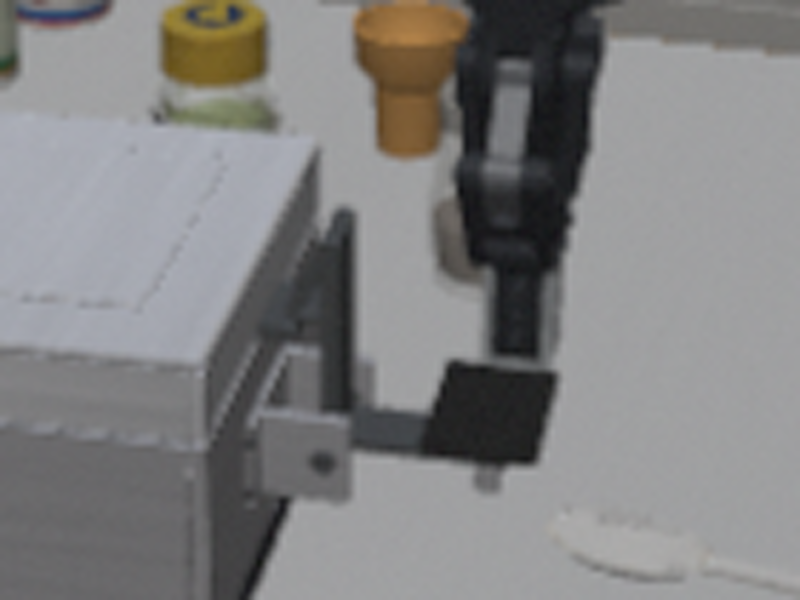

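Run:
```python
from h import *
s=manip.camera("side");t=manip.camera("top")
p=manip.get_position();print(p,manip.get_ee_rot())
f=lambda q:((w2px(s,q)+.5)*.64-.5-[205,170])*5.714
for y in(-.05,-.03,0):
  for z in(.044,.06,.08): print(y,z,f(W(-.145,y,z)).round())
for z in(.044,.055,.066): print(z,f([p[0],p[1],z]).round())
print([f(W(x,y,.108)).round().tolist() for x,y in((-.07,.075),(-.07,-.075))])
k=shot("top","top3.png",(170,160,80,60))
g=lambda q:((w2px(k,q)+.5)*.64-.5-[170,160])*10
print(g([p[0],p[1],.044]),g([p[0],p[1],.1]),g(W(-.14,0,.06)))
```

```text
[ 0.43577259 -0.11733944  0.06600899] [-3.13789402e+00 -1.52253424e-01 -1.57574474e-05]
-0.05 0.044 [531. 359.]
-0.05 0.06 [532. 316.]
-0.05 0.08 [535. 262.]
-0.03 0.044 [523. 390.]
-0.03 0.06 [525. 347.]
-0.03 0.08 [527. 292.]
0 0.044 [510. 439.]
0 0.06 [512. 395.]
0 0.08 [514. 339.]
0.044 [510. 439.]
0.055 [512. 409.]
0.066 [513. 378.]
[[213.0, 357.0], [322.0, 132.0]]
[387.88721636 757.94783393] [355.30382722 772.99673077] [376.71640737 738.14355348]
```

View pics/top3.png

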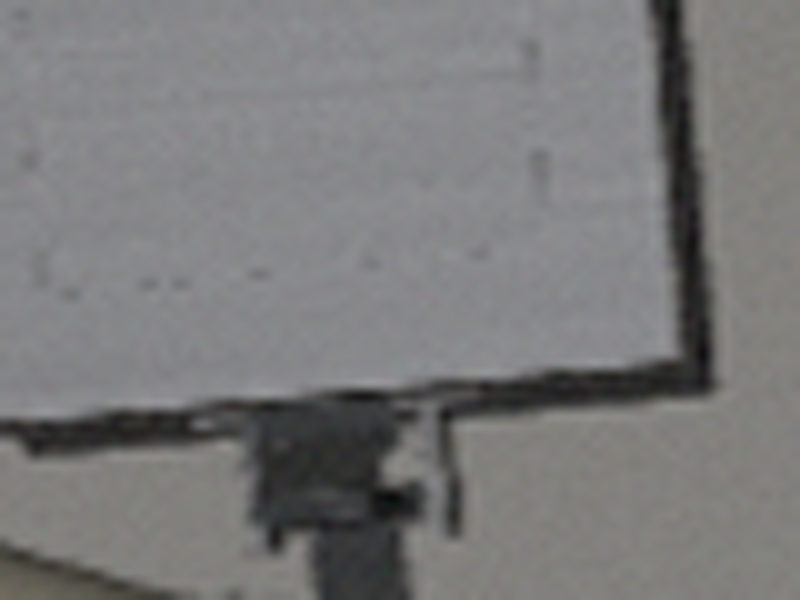

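Run:
```python
from h import *
ims=[]
for n,(x,y,w,h) in(("top",(150,190,130,120)),("side",(215,100,130,150))):
    c=manip.camera(n);i=c["image"][y:y+h,x:x+w]
    i=cv2.resize(i,(400,int(h*400/w)),interpolation=cv2.INTER_CUBIC); i=cv2.convertScaleAbs(i,alpha=2.2,beta=10); ims.append(cv2.copyMakeBorder(i,0,500-i.shape[0],0,0,0))
    p=manip.get_position()
    for z in(.044,.066,.12,.2,.3): print(n,z,((w2px(c,[p[0],p[1],z])+.5)*.64-.5-[x,y])*400/w)
cv2.imwrite("pics/both4.png",cv2.cvtColor(np.hstack(ims),cv2.COLOR_RGB2BGR))
```

```text
top 0.044 [180.90200906 140.85632289]
top 0.066 [177.11686721 142.60340338]
top 0.12 [166.96533283 147.28897352]
top 0.2 [149.2039747  155.48695484]
top 0.3 [120.76146029 168.61496005]
side 0.044 [244.10439663 451.9357894 ]
side 0.066 [245.34158807 419.07902529]
side 0.12 [248.51951336 334.68113937]
side 0.2 [253.63333576 198.87058414]
side 0.3 [260.81656981   8.10154097]
```

View pics/both4.png

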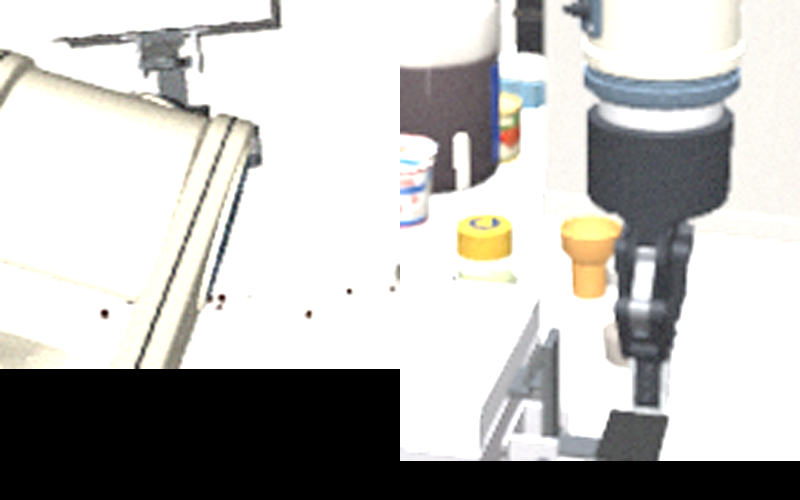

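Run:
```python
from h import *
p=manip.get_position()
manip.servo_line([p[0]-.01,p[1],.14],rate=.2)
manip.move_to([.40,.18,.172],DN)
p=manip.get_position();print(p,manip.get_time(),manip.get_contact_force())
ims=[]
for n,w,h in(("top",100,120),("side",160,192)):
    c=manip.camera(n); tip=w2px(c,[p[0],p[1],p[2]-.022])*.64
    x,y=int(np.clip(tip[0]-w/2,0,512-w)),int(np.clip(tip[1]-h/2,0,384-h))
    i=cv2.resize(c["image"][y:y+h,x:x+w],(400,480),interpolation=cv2.INTER_CUBIC); i=cv2.convertScaleAbs(i,alpha=2,beta=10); ims.append(i)
    print(n,x,y,w)
    for z in(.15,.223,.3): print((((w2px(c,[p[0],p[1],z])+.5)*.64-.5-[x,y])*400/w).round())
cv2.imwrite("pics/both5.png",cv2.cvtColor(np.hstack(ims),cv2.COLOR_RGB2BGR))
```

```text
[0.39990624 0.1793485  0.17137243] 18.5 [ 0.59222078  0.94652695 -0.20662821]
top 0 198 100
[178. 243.]
[ 91. 262.]
[-22. 286.]
side 186 192 160
[200. 303.]
[200. 155.]
[201. -29.]
```

View pics/both5.png

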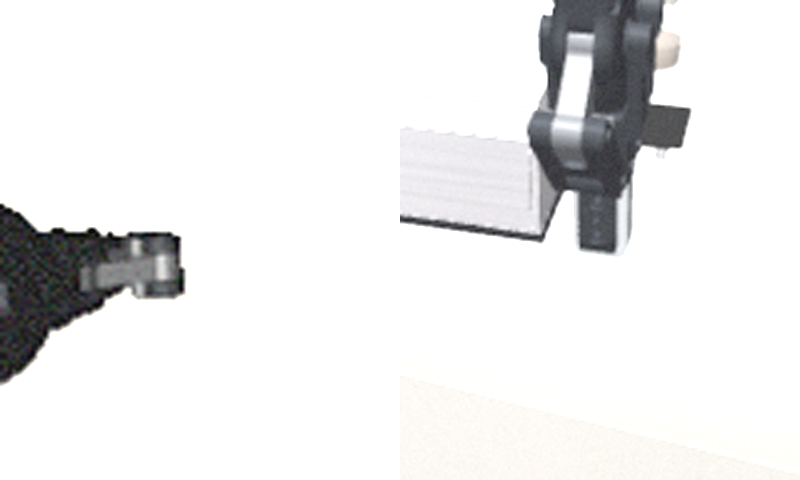

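The tip sits about 28 mm higher than the stated 22 mm offset predicts: it is at side crop (205,252), and I predicted (200,303). In the top crop the hand's sideways position agrees. That explains why there was no contact, so I'll keep feeling downward from where I stopped.

Run:
```python
from h import *
F_=lambda:np.mean([manip.get_contact_force()[2] for _ in range(6)])
manip.move_to(W(-.147,0,.14),DN)
manip.servo_line(W(-.145,0,.068),rate=.12); manip.hold(.2)
f0=F_(); ref=manip.camera("top")["image"].astype(int)
z=.068; zc=None; hit=False
while z>.034:
    z-=.0005 if zc is not None else .001
    manip.servo_line(W(-.145,0,z),rate=.02); manip.hold(.04)
    F=F_()-f0; zz=manip.get_position()[2]
    if zc is None and F>1.4: zc=zz+.0005
    s=f"{z:.4f} {zz:.4f} {F:.2f}"
    if zc and zc-zz>.0025:
        d=np.abs(manip.camera("top")["image"].astype(int)-ref)[120:200,150:245].mean(); s+=f" d {d:.1f}"
        hit=d>8
    print(s)
    if hit or F>7.5 or (zc and zc-zz>.0072): break
t0=manip.get_time(); manip.hold(1.2)
p=manip.get_position(); manip.servo_line([p[0]-.005,p[1],.14],rate=.15)
print(t0,manip.get_time(),zc,np.abs(manip.camera("top")["image"].astype(int)-ref)[120:200,150:245].mean())
shot("side","side6.png")
```

```text
0.0670 0.0671 -0.25
0.0660 0.0659 -0.87
0.0650 0.0649 -1.56
0.0640 0.0640 -0.35
0.0630 0.0630 -0.74
0.0620 0.0619 -1.16
0.0610 0.0610 -0.51
0.0600 0.0600 -0.83
0.0590 0.0589 -0.44
0.0580 0.0580 0.15
0.0570 0.0570 0.18
0.0560 0.0560 -0.26
0.0550 0.0550 -1.21
0.0540 0.0540 -0.50
0.0530 0.0530 -0.88
0.0520 0.0520 0.25
0.0510 0.0509 -0.29
0.0500 0.0500 -0.15
0.0490 0.0490 1.12
0.0480 0.0479 0.85
0.0470 0.0469 1.18
0.0460 0.0459 2.39
0.0455 0.0455 2.35
0.0450 0.0450 2.94
0.0445 0.0445 4.62
0.0440 0.0440 3.99
0.0435 0.0435 2.96 d 55.6
28.675 30.6667 0.04643751730315665 55.59508771929825
```

View pics/side6.png

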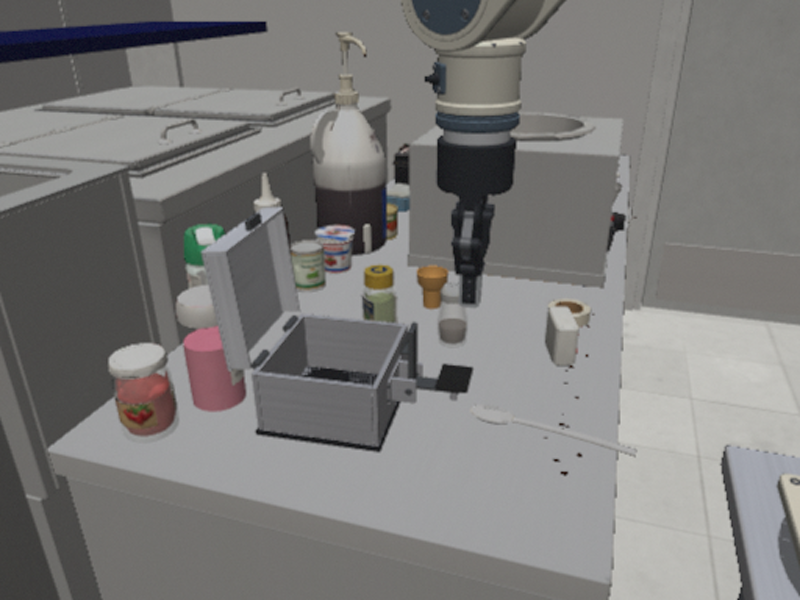

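The lid is fully open, with its tongue at (253,222), and the well is empty. Next I'll fetch the shaker.

Run:
```python
from h import *
F_=lambda:np.mean([manip.get_contact_force()[2] for _ in range(6)])
S=np.array([.4885,-.296])
manip.command_gripper(.085,25)
manip.move_to([*S,.13],DN); f0=F_()
manip.servo_line([*S,.045],rate=.15)
print("F",F_()-f0)
manip.servo_line([*S,.020],rate=.08); f=F_()-f0
print("F",f)
manip.command_gripper(.03,25)
print(manip.get_time(),manip.get_width(),manip.get_grip_force(),manip.get_position())
```

```text
F 1.6045526885866201
F 1.5520361423889395
33.9917 0.040142464500323605 25.12834632929298 [ 0.48892415 -0.29645721  0.02051189]
```

Run:
```python
from h import *
p=manip.get_position()
manip.servo_line([p[0],p[1],.16],rate=.15)
print(manip.get_time(),manip.get_width(),manip.get_grip_force(),manip.get_position())
c=shot("side","side7.png",(230,100,110,82))
for z in(.1405,.1605,.186,.2305): print(z,((w2px(c,[p[0],p[1],z])+.5)*.64-.5-[230,100])*800/110)
```

```text
35.075 0.04002932830772839 25.1084549845109 [ 0.48826    -0.29602872  0.15905955]
0.1405 [440.252514   426.32018312]
0.1605 [442.24114036 359.60850084]
0.186 [444.83567631 272.5706033 ]
0.2305 [449.52936754 115.11315265]
```

View pics/side7.png

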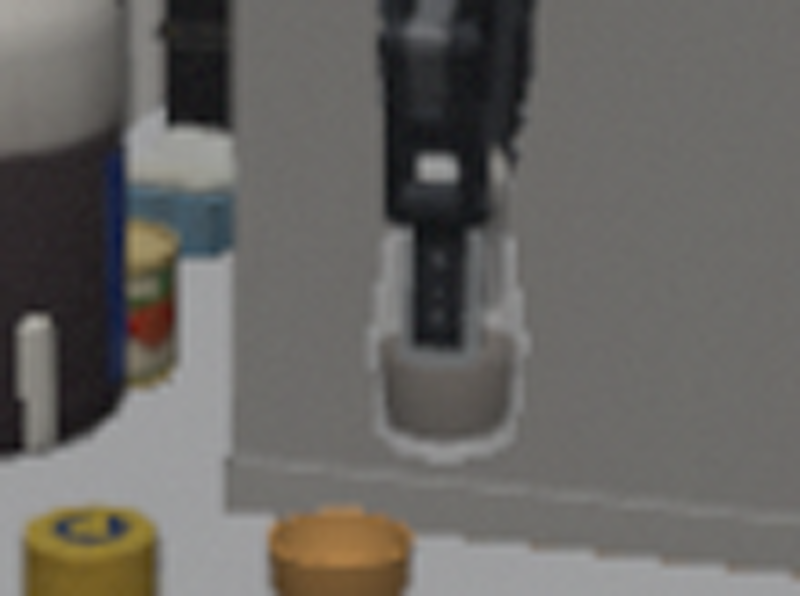

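The shaker hangs upright in the fingers, with its base at about (448,440). I'll place it now.

Run:
```python
from h import *
F_=lambda:np.mean([manip.get_contact_force()[2] for _ in range(6)])
manip.servo_line(W(-.10,-.06,.185),rate=.25)
manip.servo_line(W(-.012,0,.17),DN,rate=.2)
manip.servo_line(W(-.012,0,.033),rate=.1); manip.hold(.15)
f0=F_(); z=.033; print(f0)
while z>.0235:
    z-=.0007; manip.servo_line(W(-.012,0,z),rate=.03); manip.hold(.03)
    F=F_()-f0; print(round(z,4),round(manip.get_position()[2],4),round(F,2))
    if F>2.2: break
print(manip.get_time())
manip.command_gripper(.064,25); manip.hold(.2)
print(manip.get_time(),manip.get_width(),F_()-f0)
manip.servo_line(W(-.012,0,.20),rate=.15)
c=shot("side","side8.png",(150,120,150,112)); print(manip.get_time())
```

```text
-1.401458335404547
0.0323 0.0323 0.58
0.0316 0.0315 0.27
0.0309 0.0308 0.57
0.0302 0.0302 -0.96
0.0295 0.0295 0.45
0.0288 0.0287 0.28
0.0281 0.028 -0.23
0.0274 0.0274 0.44
0.0267 0.0267 -0.01
0.026 0.0265 7.36
40.975
41.5333 0.06398060548985625 1.3447311259862174
42.8917
```

View pics/side8.png

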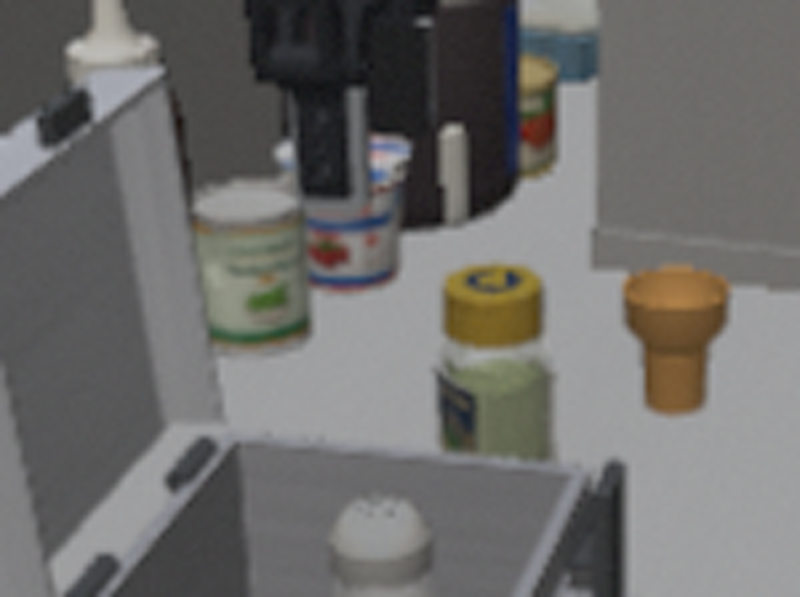

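The shaker stands upright in the well, with its dome at (380,530). The jar and the cone have not moved. Now I'll shut the lid.

```bash
cat > close.py <<'E'
from h import *
F_=lambda:np.mean([manip.get_contact_force() for _ in range(5)],0)
K=.008
def tgt(th,r=.125,dl=0):
    d=np.array([-np.cos(th),np.sin(th)]);n=np.array([np.sin(th),np.cos(th)])
    t=np.array([.07,.08])+r*d+(.028+.011*np.sin(th)+dl)*n
    return W(t[0],0,t[1]-K)
manip.servo_line(W(-.012,0,.265),rate=.2)
manip.command_gripper(0,20)
manip.move_to(W(.150,0,.265),DN)
manip.servo_line(W(.150,0,.185),rate=.15); manip.hold(.1); f0=F_(); print(manip.get_time())
for th in np.arange(1.6,.09,-.15):
    manip.servo_line(tgt(th),rate=.08); F=F_()-f0
    print(round(th,2),F.round(1),manip.get_position().round(3))
    if np.linalg.norm(F)>14: raise SystemExit("force")
print(manip.get_time())
E
python3 close.py
```

```text
45.4667
1.6 [0.6 0.9 2. ] [ 0.693 -0.092  0.197]
1.45 [1.3 1.  1. ] [ 0.673 -0.094  0.201]
1.3 [1.2 2.9 0.1] [ 0.654 -0.096  0.203]
1.15 [1.1 0.8 0.3] [ 0.634 -0.098  0.202]
1.0 [0.2 1.  0. ] [ 0.614 -0.1    0.197]
0.85 [0.3 1.  0.8] [ 0.595 -0.102  0.19 ]
0.7 [1.  1.4 1.7] [ 0.577 -0.104  0.179]
0.55 [-0.3  1.5  2. ] [ 0.561 -0.105  0.166]
0.4 [0.1 1.  1.5] [ 0.547 -0.106  0.15 ]
0.25 [0.3 1.2 1.3] [ 0.536 -0.108  0.132]
0.1 [0.1 1.2 1.8] [ 0.529 -0.108  0.113]
50.15
```

Run:
```python
from h import *
F_=lambda:np.mean([manip.get_contact_force()[2] for _ in range(5)])
p=manip.get_position(); z=p[2]; f0=F_()-1.5; pk=0
while z>.094:
    z-=.0006; manip.servo_line([p[0],p[1],z],rate=.03); manip.hold(.03)
    F=F_()-f0; pk=max(pk,F); print(round(z,4),round(manip.get_position()[2],4),round(F,1))
    if F>14: break
print(manip.get_time())
```

```text
0.1127 0.1131 4.6
0.1121 0.1125 7.1
0.1115 0.112 8.5
0.1109 0.1115 9.8
0.1103 0.1109 10.8
0.1097 0.1104 11.8
0.1091 0.1099 11.5
0.1085 0.1094 14.8
52.4167
```

Run:
```python
from h import *
a=cv2.resize(cv2.imread("pics/side0.png"),(512,384),interpolation=cv2.INTER_AREA)
c=manip.camera("side"); b=cv2.cvtColor(c["image"],cv2.COLOR_RGB2BGR)
for nm,(x,y,w,h) in dict(lidfront=(225,222,28,20),lidmid=(195,222,28,16),backcorner=(158,215,22,20),box=(225,255,28,22)).items():
    u=8; t=cv2.resize(a[y:y+h,x:x+w],None,fx=u,fy=u,interpolation=cv2.INTER_CUBIC)
    s=cv2.resize(b[y-12:y+h+12,x-6:x+w+6],None,fx=u,fy=u,interpolation=cv2.INTER_CUBIC)
    r=cv2.matchTemplate(s,t,cv2.TM_CCOEFF_NORMED); _,m,_,l=cv2.minMaxLoc(r); print(nm,m,l[0]/u-6,l[1]/u-12)
```

```text
lidfront 0.8520035743713379 -1.75 -5.5
lidmid 0.9583964943885803 1.375 -3.125
backcorner 0.9670940637588501 -0.25 -0.625
box 0.9969887733459473 0.0 0.0
```

Run:
```python
from h import *
for _ in range(3):
    manip.hold(.15); print([np.round(np.mean([manip.get_contact_force() for _ in range(6)],0),1), manip.get_position().round(4),manip.get_torque().round(2)])
print(manip.get_time(),(np.array([*W(-.07,0,0)])).round(3),np.round(RZ.T@(manip.get_position()-C),4))
```

```text
[array([-5.9, -0.5, 13.6]), array([ 0.5279, -0.1084,  0.1094]), array([-0.08,  1.25,  0.04])]
[array([-6.8, -0.4, 14.7]), array([ 0.5279, -0.1084,  0.1094]), array([-0.06,  1.25,  0.01])]
[array([-6.9, -0.7, 14.2]), array([ 0.5279, -0.1084,  0.1094]), array([-0.07,  1.26, -0.04])]
52.9167 [ 0.51 -0.11  0.  ] [-0.0525 -0.      0.1094]
```

The lid is at about 0.065 rad. Part of the load is the fingertip dragging on the lid (x force about -6.5 N). I'll lift slightly, shift nearer the front edge and follow the lid's arc, with the force capped.

Run:
```python
from h import *
F_=lambda:np.mean([manip.get_contact_force() for _ in range(5)],0)
manip.servo_line(W(-.0525,0,.118),rate=.06)
x,z=-.060,.116
manip.servo_line(W(x,0,z),rate=.06); print(F_().round(1))
while z>.094:
    z-=.0006; x-=.0002; manip.servo_line(W(x,0,z),rate=.03); manip.hold(.02)
    F=F_(); print(round(z,4),round(manip.get_position()[2],4),F.round(1))
    if np.linalg.norm(F)>18.5: break
print(manip.get_time())
```

```text
[-0.7  0.6  2. ]
0.1154 0.1152 [-0.4 -0.6 -0.1]
0.1148 0.1148 [-0.3  0.3  1. ]
0.1142 0.1142 [-1.7  0.8  1.8]
0.1136 0.1138 [-0.9  0.9  4.7]
0.113 0.1133 [-0.4  1.   5.6]
0.1124 0.1128 [-1.3  1.3  6.5]
0.1118 0.1123 [-0.2  1.6  7.2]
0.1112 0.1118 [-2.3  2.2  7.3]
0.1106 0.1113 [-2.4  1.2  8.7]
0.11 0.1108 [-1.5  1.4  9.9]
0.1094 0.1103 [-1.8  2.1 10.4]
0.1088 0.1098 [-2.4  1.4 11.4]
0.1082 0.1094 [-2.   2.2 14. ]
0.1076 0.1089 [-2.   2.5 15.4]
0.107 0.1084 [-3.1  2.8 16. ]
0.1064 0.1062 [-0.3  0.3  0.3]
0.1058 0.1055 [-1.4  0.4 -0.8]
0.1052 0.1052 [ 1.1 -0.2  2.6]
0.1046 0.1047 [0.1 0.8 3.1]
0.104 0.1041 [0.3 0.2 3.5]
0.1034 0.103 [ 0.8 -0.1  0.3]
0.1028 0.1026 [-0.8  0.1 -0.2]
0.1022 0.1022 [-0.1  0.1 -0.9]
0.1016 0.1017 [0.5 0.1 0.8]
0.101 0.1009 [-0.7 -0.2  0.1]
0.1004 0.1004 [-0.3  0.9  0.4]
0.0998 0.0998 [ 0.1 -0.2  0.4]
0.0992 0.0992 [1.2 0.3 1.1]
0.0986 0.0986 [0.6 0.7 0.5]
0.098 0.098 [-0.5 -0.2  0.9]
0.0974 0.0974 [ 0.3 -0.2  1.1]
0.0968 0.0968 [0.6 0.6 1. ]
0.0962 0.0964 [ 0.8 -0.2  2.7]
0.0956 0.0958 [0.4 1.1 5.2]
0.095 0.0954 [-0.4  0.7  7.6]
0.0944 0.095 [0.3 1.  8.8]
0.0938 0.0946 [-0.3  1.4 10.3]
63.375
```

Run:
```python
from h import *
p=manip.get_position(); manip.servo_line([p[0],p[1],.17],rate=.15)
a=cv2.resize(cv2.imread("pics/side0.png"),(512,384),interpolation=cv2.INTER_AREA)
b=cv2.cvtColor(manip.camera("side")["image"],cv2.COLOR_RGB2BGR); ok=True
for nm,(x,y,w,h) in dict(lidfront=(225,222,28,20),lidmid=(195,222,28,16),plate=(275,228,30,28)).items():
    u=8; t=cv2.resize(a[y:y+h,x:x+w],None,fx=u,fy=u,interpolation=cv2.INTER_CUBIC)
    s=cv2.resize(b[y-12:y+h+12,x-6:x+w+6],None,fx=u,fy=u,interpolation=cv2.INTER_CUBIC)
    _,m,_,l=cv2.minMaxLoc(cv2.matchTemplate(s,t,cv2.TM_CCOEFF_NORMED)); d=np.array([l[0]/u-6,l[1]/u-12]); print(nm,m,d); ok&=m>.95 and np.abs(d).max()<.6
print(manip.get_time(),ok)
if ok: manip.sign_off(); print("handed in")
```

```text
lidfront 0.9984217286109924 [0. 0.]
lidmid 0.9975100159645081 [0. 0.]
plate 0.9991692304611206 [0. 0.]
64.0833 True
the job is handed in; nothing more can be done
handed in
```

The job is handed in at about 64 s of the 70 s allowed: the lid sprang open by itself, the salt shaker was set down upright in the caddy, and the lid is shut, with lid and press plate back exactly where they started in the camera image; the judge's verdict was not shown, snapping the latch took about 16 N at the fingertip (limit 25 N), and the jar and cone were last seen in place before I shut the lid.

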